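# Press the varnished mushroom caps home in order

### The arm

A 6-joint arm with a two-finger parallel gripper is mounted at the origin on the work surface. World frame = base frame: x ahead of the robot, y to its left, z up, the work surface at z = 0. Lengths are in m, angles in degrees, forces in N, time in s.
With the tool pointing down it reaches from about 0.4 to 0.825 m from the base axis. Payload 7 kg.
Tool frame: the origin (TCP) lies midway between the tips of the shut fingers; the grasp point (between the pads) lies 19 mm behind it (ctrl.hold_point_z is the distance from the TCP to the grasp point, in m); z points along the fingers, y is the line along which they close (so a half turn about z gives the same grasp; the last joint's range is limited). The gripper opens to 88 mm and grips with 3 to 60 N. Pads are 19 mm wide; open, the fingers measure 130 mm over their backs; the gripper's body (78 mm by 193 mm) begins 47 mm behind the grasp point.
Start: joints at [85.548, 20.546, 0.682, 0, -70.136, -16.507], TCP at [0.241, 0.63, 0.227] pointing down, gripper open.
Joint ranges: [-176.03, 176.03], [-82.01, 121.73], [-58.28, 71.71], [-173.87, 95.51], [-174.79, -0.11], [-173.66, 173.66]. Speed limits (degrees/s): [136.94, 136.94, 172.46, 180, 180, 180].

### API

Orientations are given as [roll, pitch, yaw] about the fixed x, y, z axes, in that order (R = Rz(yaw) Ry(pitch) Rx(roll)).
In Python, from plant import ctrl gives the robot as it stands.
- The arm moves only by the tool apply_moves, never from a script. Its argument "deltas" is a list of rows, each an object with "fingers": the finger opening in mm, from 0 to 87.6; "delta_pos": the shift along the tool's x, y, z in mm, a list of three; "angular": the turn, a rotation vector about the tool's x, y, z in degrees, a list of three. A call has 1 to 10 rows; each row is the pose to reach, as a shift and turn from the pose commanded when the call began, along the tool's axes at that moment; what a row does not reach only later rows make up. A row lasts 1/10 s, in which the tool goes at most 50 mm and 8.59 degrees, less where a joint would pass 70% of its speed; a pose out of reach is approached as far as the arm can. A call with a gripper value outside its range is refused whole. The fingers move at their own pace and stop on an object; the grip force is fixed at half the most. Time passes only in rows, so rows that repeat a pose let the fingers close. It gives the time, the measured TCP pose, the force, the opening and the grip force at its end, in the units of the state.
- ctrl.get_obs(): the state, without advancing time (a new reading comes with each control period).
- ctrl.snapshot(name): name is "scene" or "top" or "wrist"; returns the picture (480x640x3 uint8, red, green, blue); there is no depth.
- ctrl.camera_params(name): a dict with "fx", "fy", "cx", "cy" (pixels), "dist_coeffs" ([k1, k2, p1, p2, k3] as OpenCV has them; the pictures are not rectified), "cam_to_world" (4x4, takes a point from camera to world coordinates); the wrist camera has in their place "mount" (4x4, takes a point from camera to tool coordinates, whose origin is the TCP and whose axes are the flange's). Camera axes: x right, y up, looking along -z (the intrinsics and any distortion apply to the point x, -y, -z); pixel columns grow to the right and rows downward; lengths in m; the calibration is good to about 2 mm. A picture is of the moment at which its call begins: read the wrist's pose just before it. camera_params takes no time and is no camera call.
- ctrl.close_job(): hands the job in; it is judged then, once.
The state is a dict: "clock": time; "joint_pos": joint angles; "qvel": joint speeds; "tau": joint torques, N m; "tool_pos": TCP position; "orientation": TCP orientation; "force": force on the tool from outside, world axes, zero at the start; "moment": the same for the moment, N m; "opening": finger opening in m; "gripper_force": force on a finger pad.
Only numpy, scipy, OpenCV 4.12 (cv2) and the standard library are available. Lean on these libraries where they do the work, as an engineer would, in place of code of your own. Each camera call takes 0.05 s, during which the arm holds its last target. There are 200 camera calls.

### The job

Seat the loose caps of the three varnished stone mushrooms: with the fingertips, press lightly straight down on the middle of the amber cap until it sits fully home on its stem, then do the same to the chestnut-brown cap, and last to the black cap. Press gently, and do not lift, tip or shift the mushrooms about. Do not touch the plain unvarnished mushroom, and leave the tin and the brush where they are.

Things in the scene. Friction and masses are not known exactly. Their poses are not given: they have to be found in the camera images.
- amber: Loose 0.57 kg stone mushroom on the table: pale stem 44 mm tall (58 mm wide at the foot, 42 at the top) and a cap (golden amber), a flat-topped dome 66 mm wide, 26 thick, its middle 26 mm level. A cork washer 8 mm thick under the cap slides with it down a wooden dowel and starts 7 to 10 mm above the stem. Origin: centre of the foot, z up. Cap top when home: 78 mm up.
- amber_top (a point): Centre of the top of the amber mushroom's cap; moves with the cap.
- amber_cap (a joint): How far the amber cap's washer has slid down, m: 0 is 10 mm above the stem, 0.010 is fully home (a stop). Starts between 0 and 0.003. It takes about 4 N to slide (a little more when fast) and stays where it is left. The cork is springy: the cap sinks on it 1 mm for each 3 N, 6 mm at most, and springs back.
- chestnut: Loose 0.57 kg stone mushroom on the table: pale stem 56 mm tall (58 mm wide at the foot, 42 at the top) and a cap (dark red-brown (chestnut)), a flat-topped dome 66 mm wide, 26 thick, its middle 26 mm level. A cork washer 8 mm thick under the cap slides with it down a wooden dowel and starts 7 to 10 mm above the stem. Origin: centre of the foot, z up. Cap top when home: 90 mm up.
- chestnut_top (a point): Centre of the top of the chestnut mushroom's cap; moves with the cap.
- chestnut_cap (a joint): How far the chestnut cap's washer has slid down, m: 0 is 10 mm above the stem, 0.010 is fully home (a stop). Starts between 0 and 0.003. It takes about 4 N to slide (a little more when fast) and stays where it is left. The cork is springy: the cap sinks on it 1 mm for each 3 N, 6 mm at most, and springs back.
- black: Loose 0.57 kg stone mushroom on the table: pale stem 38 mm tall (58 mm wide at the foot, 42 at the top) and a cap (black), a flat-topped dome 66 mm wide, 26 thick, its middle 26 mm level. A cork washer 8 mm thick under the cap slides with it down a wooden dowel and starts 7 to 10 mm above the stem. Origin: centre of the foot, z up. Cap top when home: 72 mm up.
- black_top (a point): Centre of the top of the black mushroom's cap; moves with the cap.
- black_cap (a joint): How far the black cap's washer has slid down, m: 0 is 10 mm above the stem, 0.010 is fully home (a stop). Starts between 0 and 0.003. It takes about 4 N to slide (a little more when fast) and stays where it is left. The cork is springy: the cap sinks on it 1 mm for each 3 N, 6 mm at most, and springs back.
- plain: Loose 0.57 kg stone mushroom on the table: pale stem 50 mm tall (58 mm wide at the foot, 42 at the top) and a cap (unvarnished pale stone), a flat-topped dome 66 mm wide, 26 thick, its middle 26 mm level. A cork washer 8 mm thick under the cap slides with it down a wooden dowel and starts 7 to 10 mm above the stem. Origin: centre of the foot, z up. Cap top when home: 84 mm up. Not to be touched.
- plain_top (a point): Centre of the top of the plain mushroom's cap; moves with the cap. Not to be touched.
- plain_cap (a joint): How far the plain cap's washer has slid down, m: 0 is 10 mm above the stem, 0.010 is fully home (a stop). Starts between 0 and 0.003. It takes about 4 N to slide (a little more when fast) and stays where it is left. The cork is springy: the cap sinks on it 1 mm for each 3 N, 6 mm at most, and springs back.
- tin: Bystander: loose closed purple varnish tin, 86 mm diameter, 95 mm tall, 0.8 kg, beyond the mushrooms. Origin: centre of its underside.
- brush: Bystander: loose wooden paint brush about 200 mm long lying flat beyond the mushrooms. Origin at about its middle, x along the brush towards the bristles.

How it is judged (in metres and radians):
On the way, in this order (a step that is already met when the one before it is completed fails the run):
1. the amber cap is pressed home on its stem (value of joint amber_cap above 0.008 m), for 0.1 s.
2. the chestnut cap is pressed home on its stem (value of joint chestnut_cap above 0.008 m), for 0.1 s.
3. the black cap is pressed home on its stem (value of joint black_cap above 0.008 m), for 0.1 s.
At the end, for the whole second after the job is handed in: All three varnished caps are home (at least 8 of their 10 mm down), the plain cap is still up (under 5 mm down), and all four mushrooms stand upright (within 0.1 rad) and at rest within 25 mm of where they started (value of joint each of amber_cap, chestnut_cap, black_cap above 0.008 m and value of joint plain_cap below 0.005 m and distance of each of amber, chestnut, black, plain from where it was at the start of the episode below 0.025 m and angle between each of amber, chestnut, black, plain's own z axis and vertical below 0.1 rad and linear speed of each of amber, chestnut, black, plain below 0.02 m/s); the robot touches nothing.
It fails at once if a cap is pressed down before the one that comes before it is home ((value of joint chestnut_cap above 0.005 m and value of joint amber_cap below 0.008 m) or (value of joint black_cap above 0.005 m and value of joint chestnut_cap below 0.008 m) or (value of joint black_cap above 0.005 m and value of joint amber_cap below 0.008 m)).
It fails at once if a cap is pressed or struck hard: over 25 N (contact force between any of amber, chestnut, black and the fingers above 25 N or contact force between any of amber, chestnut, black and the arm above 25 N).
It fails at once if a mushroom is lifted off the table (over 8 mm) or tipped (over 0.25 rad) (height (world z) of any of amber, chestnut, black, plain above 0.008 m or angle between any of amber, chestnut, black, plain's own z axis and vertical above 0.25 rad).
It fails at once if the plain mushroom is touched (contact force between plain and the fingers above 1 N or contact force between plain and the arm above 1 N).
It fails at once if the tin or the brush is moved more than 20 mm (distance of any of tin, brush from where it was at the start of the episode above 0.02 m).
It also fails if it takes over 51 s, if anything falls off the work surface, if the arm or the gripper's body presses on something with over 40 N, if the wrist force passes 120 N, or if a joint passes its speed limit or range.

## Working session

There is one attempt and no reset: what is moved stays moved. The work goes in short steps, Python scripts to look and compute and a tool call to move; the robot and the scene stay as the last step left them, time stands still between calls to the robot, and variables do not carry over. Pictures are saved under pics/ and viewed, at most 10 in all, crops included, and the job is handed in when it is done.

Besides the shell and the picture viewer there is one more tool, called as name(argument=value, ...) on one line, values as JSON. apply_moves: Moves the arm, as the interface text tells. Its arguments: {"type":"object","properties":{"deltas":{"type":"array"}},"required":["deltas"]}

```bash
mkdir -p pics; python3 - <<'E'
from plant import ctrl
import cv2
print(ctrl.get_obs())
for n in("top","scene"):
    cv2.imwrite(f"pics/{n}0.png",ctrl.snapshot(n)[:,:,::-1]); print(n,ctrl.camera_params(n))
print(ctrl.camera_params("wrist"))
E
```

```text
{'clock': 0.0, 'joint_pos': array([ 8.55487805e+01,  2.05897019e+01,  6.34299434e-01, -2.10068506e-02,
       -7.01360706e+01, -1.65070251e+01]), 'qvel': array([ 0.07836503, -0.00226225,  0.07144838, -0.00246256,  0.04020199,
       -0.01626475]), 'tau': array([-2.44351533e-03, -5.82718885e+01,  2.93060392e+01,  6.99701026e+00,
        7.04320759e-03, -1.61723692e-04]), 'tool_pos': array([0.24128241, 0.62987782, 0.22564346]), 'orientation': array([ 1.79906685e+02, -7.05908827e-03, -2.09653925e+01]), 'force': array([-0.08742707,  0.03965834,  0.47587552]), 'moment': array([ 0.02822198, -0.01808125,  0.01735987]), 'gripper_force': 0.0, 'opening': 0.08776342314593231}
top {'fx': 450.2220734660823, 'fy': 450.2220734660823, 'cx': 313.2946785032139, 'cy': 241.0660469271709, 'dist_coeffs': array([-0.09968564,  0.        ,  0.        ,  0.        ,  0.        ]), 'cam_to_world': array([[-0.02836536,  0.99245577, -0.11927679,  0.5167949 ],
       [-0.9995232 , -0.02961668, -0.00873097, -0.01195203],
       [-0.01219769,  0.11897226,  0.99282265,  0.87323876],
       [ 0.        ,  0.        ,
[... 330 characters left out ...]
70602, -0.56791158, -0.47027164],
       [-0.02035874,  0.74360121,  0.66831337,  0.64461665],
       [ 0.        ,  0.        ,  0.        ,  1.        ]])}
{'fx': 427.4112084992668, 'fy': 427.4112084992668, 'cx': 322.14737657708594, 'cy': 237.12333512216878, 'dist_coeffs': array([-0.09817192,  0.        ,  0.        ,  0.        ,  0.        ]), 'mount': array([[-1.05942226e-03,  9.58320939e-01,  2.85691890e-01,
         7.69135237e-02],
       [ 9.99999253e-01,  8.41197368e-04,  8.86564955e-04,
        -3.53860737e-04],
       [ 6.09290494e-04,  2.85692616e-01, -9.58321114e-01,
        -1.58240672e-01],
       [ 0.00000000e+00,  0.00000000e+00,  0.00000000e+00,
         1.00000000e+00]])}
```

View pics/top0.png

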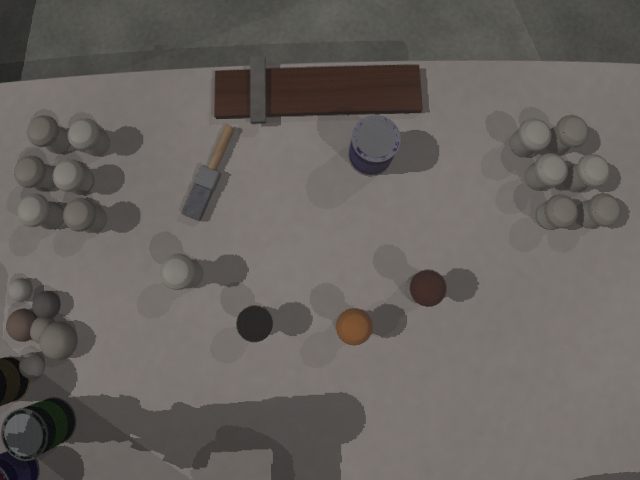

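View pics/scene0.png

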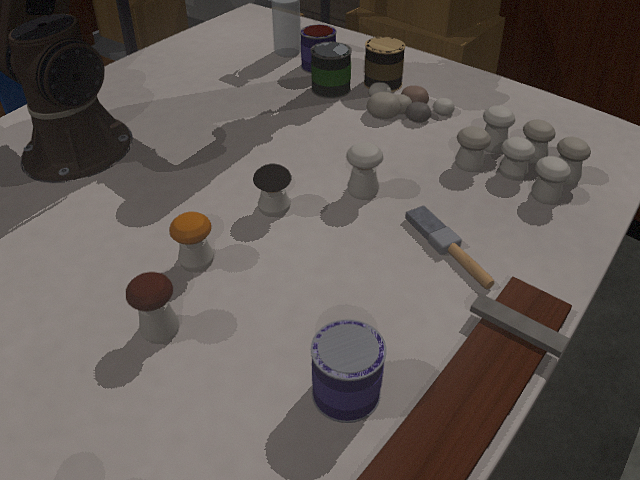

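The top view shows amber at (354,327), chestnut at (428,288), black at (254,324) and plain at (180,272). In the scene view they are at (190,228), (150,290), (272,178) and (365,156).

```bash
cat > h.py <<'E'
import numpy as np, cv2
from plant import ctrl
def ray(p,uv,T):
    K=np.array([[p["fx"],0,p["cx"]],[0,p["fy"],p["cy"]],[0,0,1]])
    x,y=cv2.undistortPoints(np.array([[uv]],float),K,p["dist_coeffs"])[0,0]
    return T[:3,3],T[:3,:3]@np.array([x,-y,-1])
def at_z(r,z): return r[0]+r[1]*(z-r[0][2])/r[1][2]
def centroid(im,seed,name):
    hsv=cv2.cvtColor(im,cv2.COLOR_BGR2HSV); H,S,V=[hsv[...,i].astype(int) for i in range(3)]
    m={"amber":(S>150)&(V>60),"chestnut":(S>80)&(V>20)&((H<12)|(H>170)),"black":(V<62)}[name]
    m=cv2.morphologyEx(m.astype(np.uint8),cv2.MORPH_OPEN,np.ones((5,5)))
    n,l,s,c=cv2.connectedComponentsWithStats(m)
    k=l[seed[1],seed[0]]
    return c[k],s[k]
HOME=dict(amber=.078,chestnut=.090,black=.072)
E
python3 - <<'E'
from h import *
seeds=dict(top=dict(amber=(354,327),chestnut=(428,288),black=(254,324)),scene=dict(amber=(190,228),chestnut=(150,290),black=(272,178)))
for k in HOME:
    R=[]
    for n in seeds:
        c,s=centroid(cv2.imread(f"pics/{n}0.png"),seeds[n][k],k); p=ctrl.camera_params(n)
        r=ray(p,c,p["cam_to_world"]); R.append(r)
        print(k,n,c.round(1),s,at_z(r,HOME[k]-.005).round(4))
    A=np.c_[R[0][1],-R[1][1]]; t=np.linalg.lstsq(A,R[1][0]-R[0][0],rcond=None)[0]
    a=R[0][0]+t[0]*R[0][1];b=R[1][0]+t[1]*R[1][1]; print(" tri",((a+b)/2).round(4),np.linalg.norm(a-b).round(4))
p=ctrl.camera_params("top");print("plain",at_z(ray(p,(180,271),p["cam_to_world"]),.08), "tin",at_z(ray(p,(376,137),p["cam_to_world"]),.095))
E
```

```text
amber top [319.5 239.5] [     0      0    640    480 307200] [ 0.6154 -0.0161  0.073 ]
amber scene [189.7 225.3] [170 212  41  27 844] [ 0.4601 -0.0705  0.073 ]
 tri [ 0.5709 -0.0699  0.1538] 0.1285
chestnut top [426.7 289.3] [412 276  30  27 627] [ 0.5207 -0.2009  0.085 ]
chestnut scene [149.9 287.2] [ 128  272   44   33 1032] [ 0.5242 -0.1995  0.085 ]
 tri [ 0.5217 -0.1999  0.0836] 0.0033
black top [254.3 323.4] [ 237  306   36   36 1013] [0.4695 0.1041 0.067 ]
black scene [271.7 177.7] [254 164  37  28 815] [0.4726 0.1035 0.067 ]
 tri [0.47   0.105  0.0648] 0.0017
plain [0.56543599 0.23420286 0.08      ] tin [ 0.79562519 -0.12336263  0.095     ]
```

Chestnut and black agree to within 3 mm between the two views. The amber mask failed in the top view, but its scene ray is good enough for the approach. I'll shut the fingers, move over amber and take a wrist look there.

apply_moves(deltas=[{"fingers":0,"delta_pos":[20,25,0],"angular":[0,0,0]},{"fingers":0,"delta_pos":[50,63,0],"angular":[0,0,0]},{"fingers":0,"delta_pos":[80,101,0],"angular":[0,0,0]},{"fingers":0,"delta_pos":[110,139,0],"angular":[0,0,0]},{"fingers":0,"delta_pos":[140,177,0],"angular":[0,0,0]},{"fingers":0,"delta_pos":[170,215,0],"angular":[0,0,0]},{"fingers":0,"delta_pos":[200,253,0],"angular":[0,0,0]},{"fingers":0,"delta_pos":[230,290,0],"angular":[0,0,0]},{"fingers":0,"delta_pos":[250,315,0],"angular":[0,0,0]},{"fingers":0,"delta_pos":[260,327,0],"angular":[0,0,0]}])

```text
clock: 1.1
tool_pos: [0.3673, 0.2293, 0.2266]
orientation: [180.0, 0.0, -21.1]
force: [0.5, -0.0, 0.5]
opening: 0.013
gripper_force: 0.0
```

apply_moves(deltas=[{"fingers":0,"delta_pos":[20,25,0],"angular":[0,0,0]},{"fingers":0,"delta_pos":[50,63,0],"angular":[0,0,0]},{"fingers":0,"delta_pos":[80,101,0],"angular":[0,0,0]},{"fingers":0,"delta_pos":[110,139,0],"angular":[0,0,0]},{"fingers":0,"delta_pos":[140,177,0],"angular":[0,0,0]},{"fingers":0,"delta_pos":[170,215,0],"angular":[0,0,0]},{"fingers":0,"delta_pos":[190,240,0],"angular":[0,0,0]},{"fingers":0,"delta_pos":[197,248,0],"angular":[0,0,0]},{"fingers":0,"delta_pos":[197,248,0],"angular":[0,0,0]},{"fingers":0,"delta_pos":[197,248,0],"angular":[0,0,0]}])

```text
clock: 2.1
tool_pos: [0.4622, -0.0699, 0.2263]
orientation: [180.0, 0.0, -21.0]
force: [0.8, 0.9, -0.1]
opening: 0.0003
gripper_force: 0.0
```

```bash
python3 - <<'E'
from h import *
o=ctrl.get_obs(); print(o["clock"],o["tool_pos"],o["orientation"],o["force"],o["opening"])
cv2.imwrite("pics/w1.png",ctrl.snapshot("wrist")[:,:,::-1])
E
```

```text
2.1 [ 0.46220141 -0.06989654  0.22628977] [ 1.79992421e+02  3.56704862e-02 -2.09962220e+01] [ 0.77650687  0.88958913 -0.07976952] 0.00034736472039367626
```

View pics/w1.png

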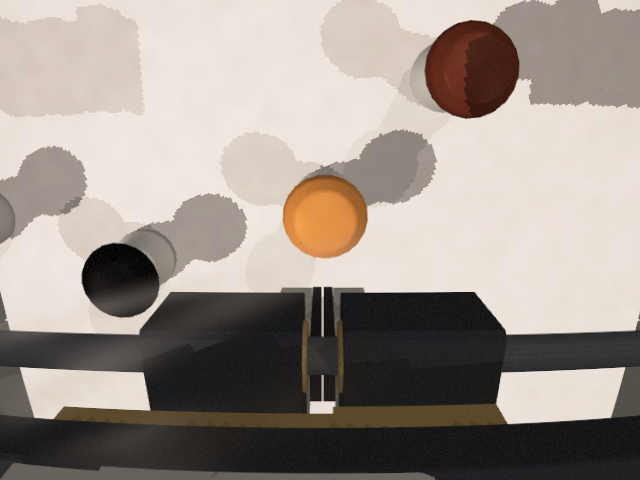

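The wrist view shows amber's cap centred at (325,217), 83 px wide. Chestnut's is at (472,69) and black's at (120,280).

```bash
python3 - <<'E'
from h import *
from scipy.spatial.transform import Rotation as Ro
im=cv2.imread("pics/w1.png"); o=dict(p=[0.4622,-0.0699,0.2263],r=[179.992,.036,-20.996])
W=np.eye(4); W[:3,:3]=Ro.from_euler("xyz",o["r"],degrees=True).as_matrix(); W[:3,3]=o["p"]
w=ctrl.camera_params("wrist"); t=ctrl.camera_params("top"); s=ctrl.camera_params("scene")
for k,uv,tv,sd in(("amber",(325.5,217),(354,327),(190,228)),("chestnut",(472,69.5),(428,288),(150,290)),("black",(120.5,280),(254.3,323.5),(272,178))):
    z=HOME[k]+.0085-.015
    c,_=centroid(cv2.imread("pics/scene0.png"),sd,k)
    a=[at_z(ray(w,uv,W@w["mount"]),z),at_z(ray(t,tv,t["cam_to_world"]),z),at_z(ray(s,c,s["cam_to_world"]),z)]
    m=(a[0]+a[1])/2; print(k,np.round(a,4)[:,:2].tolist(),"tool delta mm",(W[:3,:3].T@(np.r_[m[:2],HOME[k]]-W[:3,3])*1000).round(1))
E
```

```text
amber [[0.4609, -0.0715], [0.4588, -0.0722], [0.4586, -0.0694]] tool delta mm [ -1.4   2.6 148.3]
chestnut [[0.5242, -0.2016], [0.5229, -0.2036], [0.5229, -0.1988]] tool delta mm [104.9 101.9 136.2]
black [[0.4706, 0.1055], [0.4692, 0.1043], [0.4712, 0.105]] tool delta mm [ -55.3 -166.   154.3]
```

apply_moves(deltas=[{"fingers":0,"delta_pos":[-1,2,20],"angular":[0,0,0]},{"fingers":0,"delta_pos":[-1,2,45],"angular":[0,0,0]},{"fingers":0,"delta_pos":[-1,2,70],"angular":[0,0,0]},{"fingers":0,"delta_pos":[-1,2,95],"angular":[0,0,0]},{"fingers":0,"delta_pos":[-1,2,115],"angular":[0,0,0]},{"fingers":0,"delta_pos":[-1,2,128],"angular":[0,0,0]},{"fingers":0,"delta_pos":[-1,2,133],"angular":[0,0,0]},{"fingers":0,"delta_pos":[-1,2,134],"angular":[0,0,0]},{"fingers":0,"delta_pos":[-1,2,134],"angular":[0,0,0]},{"fingers":0,"delta_pos":[-1,2,134],"angular":[0,0,0]}])

```text
clock: 3.15
tool_pos: [0.4615, -0.0713, 0.0934]
orientation: [-180.0, -0.1, -20.9]
force: [-0.8, 0.7, 0.0]
opening: 0.0
gripper_force: 0.0
```

apply_moves(deltas=[{"fingers":0,"delta_pos":[0,0,1],"angular":[0,0,0]},{"fingers":0,"delta_pos":[0,0,2],"angular":[0,0,0]},{"fingers":0,"delta_pos":[0,0,3],"angular":[0,0,0]},{"fingers":0,"delta_pos":[0,0,4],"angular":[0,0,0]},{"fingers":0,"delta_pos":[0,0,5],"angular":[0,0,0]},{"fingers":0,"delta_pos":[0,0,6],"angular":[0,0,0]},{"fingers":0,"delta_pos":[0,0,7],"angular":[0,0,0]},{"fingers":0,"delta_pos":[0,0,8],"angular":[0,0,0]},{"fingers":0,"delta_pos":[0,0,8],"angular":[0,0,0]},{"fingers":0,"delta_pos":[0,0,8],"angular":[0,0,0]}])

```text
clock: 4.15
tool_pos: [0.4609, -0.0716, 0.0846]
orientation: [180.0, -0.0, -21.0]
force: [-1.0, -0.0, 1.7]
opening: 0.0004
gripper_force: 1.2
```

apply_moves(deltas=[{"fingers":0,"delta_pos":[0,0,1],"angular":[0,0,0]},{"fingers":0,"delta_pos":[0,0,2],"angular":[0,0,0]},{"fingers":0,"delta_pos":[0,0,3],"angular":[0,0,0]},{"fingers":0,"delta_pos":[0,0,4],"angular":[0,0,0]},{"fingers":0,"delta_pos":[0,0,4],"angular":[0,0,0]}])

```text
clock: 4.65
tool_pos: [0.4609, -0.0716, 0.0804]
orientation: [180.0, 0.0, -21.0]
force: [-0.8, -0.5, 3.1]
opening: 0.0003
gripper_force: 1.3
```

apply_moves(deltas=[{"fingers":0,"delta_pos":[0,0,1],"angular":[0,0,0]},{"fingers":0,"delta_pos":[0,0,2],"angular":[0,0,0]},{"fingers":0,"delta_pos":[0,0,3],"angular":[0,0,0]},{"fingers":0,"delta_pos":[0,0,4],"angular":[0,0,0]},{"fingers":0,"delta_pos":[0,0,4],"angular":[0,0,0]}])

```text
clock: 5.15
tool_pos: [0.4609, -0.0716, 0.0765]
orientation: [180.0, -0.0, -21.0]
force: [-1.6, -0.4, 4.3]
opening: 0.0003
gripper_force: 2.1
```

apply_moves(deltas=[{"fingers":0,"delta_pos":[0,0,0.5],"angular":[0,0,0]},{"fingers":0,"delta_pos":[0,0,1],"angular":[0,0,0]},{"fingers":0,"delta_pos":[0,0,1],"angular":[0,0,0]}])

```text
clock: 5.45
tool_pos: [0.461, -0.0716, 0.0758]
orientation: [180.0, -0.0, -21.0]
force: [-1.3, -1.3, 5.9]
opening: 0.0005
gripper_force: 3.3
```

apply_moves(deltas=[{"fingers":0,"delta_pos":[0,0,0.5],"angular":[0,0,0]},{"fingers":0,"delta_pos":[0,0,1],"angular":[0,0,0]},{"fingers":0,"delta_pos":[0,0,1],"angular":[0,0,0]}])

```text
clock: 5.75
tool_pos: [0.461, -0.0717, 0.075]
orientation: [180.0, -0.0, -20.9]
force: [-1.7, 0.1, 8.9]
opening: 0.0007
gripper_force: 4.4
```

Amber is home: 9 N at z = 75 mm fits 3 mm of cork compression below the 78 mm stop. Next is chestnut.

apply_moves(deltas=[{"fingers":0,"delta_pos":[0,0,-8],"angular":[0,0,0]},{"fingers":0,"delta_pos":[0,0,-30],"angular":[0,0,0]},{"fingers":0,"delta_pos":[0,0,-55],"angular":[0,0,0]},{"fingers":0,"delta_pos":[15,14,-60],"angular":[0,0,0]},{"fingers":0,"delta_pos":[43,41,-60],"angular":[0,0,0]},{"fingers":0,"delta_pos":[71,67,-60],"angular":[0,0,0]},{"fingers":0,"delta_pos":[96,91,-60],"angular":[0,0,0]},{"fingers":0,"delta_pos":[106,100,-60],"angular":[0,0,0]},{"fingers":0,"delta_pos":[106,100,-60],"angular":[0,0,0]},{"fingers":0,"delta_pos":[106,100,-60],"angular":[0,0,0]}])

```text
clock: 6.75
tool_pos: [0.5235, -0.2026, 0.1342]
orientation: [-180.0, 0.1, -21.0]
force: [-0.3, 0.4, 0.1]
opening: 0.0004
gripper_force: 0.0
```

apply_moves(deltas=[{"fingers":0,"delta_pos":[0,0,10],"angular":[0,0,0]},{"fingers":0,"delta_pos":[0,0,20],"angular":[0,0,0]},{"fingers":0,"delta_pos":[0,0,26],"angular":[0,0,0]},{"fingers":0,"delta_pos":[0,0,28],"angular":[0,0,0]},{"fingers":0,"delta_pos":[0,0,28],"angular":[0,0,0]},{"fingers":0,"delta_pos":[0,0,28],"angular":[0,0,0]}])

```text
clock: 7.35
tool_pos: [0.5243, -0.2028, 0.1067]
orientation: [180.0, -0.0, -20.9]
force: [0.3, 0.7, 0.2]
opening: 0.0001
gripper_force: 0.0
```

```bash
python3 - <<'E'
from h import *
o=ctrl.get_obs(); print(o["clock"],o["tool_pos"],o["force"])
a=ctrl.snapshot("scene")[:,:,::-1]
cv2.imwrite("pics/s2.png",cv2.resize(a[130:370,60:380],None,fx=2,fy=2))
E
```

```text
7.35 [ 0.52429876 -0.20284316  0.1067151 ] [0.32003977 0.73597804 0.20792999]
```

View pics/s2.png

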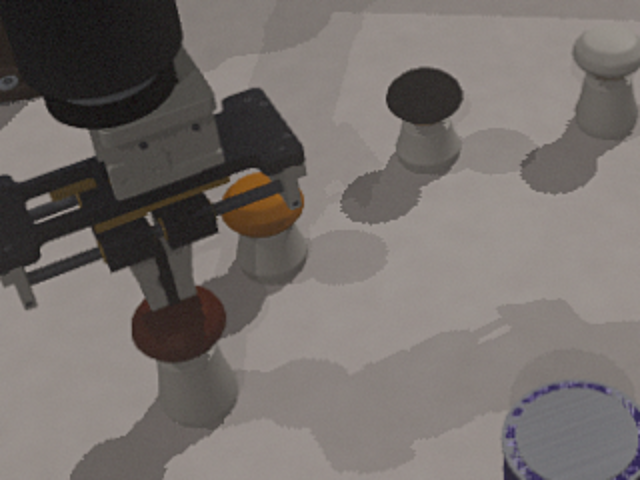

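The picture shows the fingertips over the middle of the chestnut cap, crop (180,305), and amber upright with its cap down at (262,205).

apply_moves(deltas=[{"fingers":0,"delta_pos":[0,0,2],"angular":[0,0,0]},{"fingers":0,"delta_pos":[0,0,4],"angular":[0,0,0]},{"fingers":0,"delta_pos":[0,0,5],"angular":[0,0,0]},{"fingers":0,"delta_pos":[0,0,6],"angular":[0,0,0]},{"fingers":0,"delta_pos":[0,0,7],"angular":[0,0,0]},{"fingers":0,"delta_pos":[0,0,8],"angular":[0,0,0]},{"fingers":0,"delta_pos":[0,0,9],"angular":[0,0,0]},{"fingers":0,"delta_pos":[0,0,10],"angular":[0,0,0]},{"fingers":0,"delta_pos":[0,0,11],"angular":[0,0,0]},{"fingers":0,"delta_pos":[0,0,12],"angular":[0,0,0]}])

```text
clock: 8.4
tool_pos: [0.5242, -0.203, 0.0947]
orientation: [180.0, -0.0, -21.0]
force: [-1.5, -0.3, 3.6]
opening: 0.0005
gripper_force: 1.5
```

apply_moves(deltas=[{"fingers":0,"delta_pos":[0,0,1],"angular":[0,0,0]},{"fingers":0,"delta_pos":[0,0,2],"angular":[0,0,0]},{"fingers":0,"delta_pos":[0,0,3],"angular":[0,0,0]},{"fingers":0,"delta_pos":[0,0,4],"angular":[0,0,0]},{"fingers":0,"delta_pos":[0,0,5],"angular":[0,0,0]},{"fingers":0,"delta_pos":[0,0,5],"angular":[0,0,0]}])

```text
clock: 9.0
tool_pos: [0.5242, -0.2029, 0.0894]
orientation: [-180.0, -0.0, -21.0]
force: [-0.3, 0.5, 2.3]
opening: 0.0003
gripper_force: 1.3
```

apply_moves(deltas=[{"fingers":0,"delta_pos":[0,0,0.5],"angular":[0,0,0]},{"fingers":0,"delta_pos":[0,0,1],"angular":[0,0,0]},{"fingers":0,"delta_pos":[0,0,1.5],"angular":[0,0,0]},{"fingers":0,"delta_pos":[0,0,1.5],"angular":[0,0,0]}])

```text
clock: 9.4
tool_pos: [0.5242, -0.2029, 0.0882]
orientation: [180.0, -0.0, -21.0]
force: [-0.8, 0.6, 5.6]
opening: 0.0002
gripper_force: 2.6
```

apply_moves(deltas=[{"fingers":0,"delta_pos":[0,0,0.5],"angular":[0,0,0]},{"fingers":0,"delta_pos":[0,0,1],"angular":[0,0,0]},{"fingers":0,"delta_pos":[0,0,1.3],"angular":[0,0,0]},{"fingers":0,"delta_pos":[0,0,1.3],"angular":[0,0,0]}])

```text
clock: 9.8
tool_pos: [0.5243, -0.203, 0.0873]
orientation: [180.0, -0.0, -20.9]
force: [-2.3, 1.1, 7.8]
opening: 0.0007
gripper_force: 4.0
```

Chestnut is home: 7.8 N at 2.7 mm below its stop. Now black.

apply_moves(deltas=[{"fingers":0,"delta_pos":[0,0,-8],"angular":[0,0,0]},{"fingers":0,"delta_pos":[0,0,-30],"angular":[0,0,0]},{"fingers":0,"delta_pos":[0,0,-55],"angular":[0,0,0]},{"fingers":0,"delta_pos":[-10,-17,-60],"angular":[0,0,0]},{"fingers":0,"delta_pos":[-30,-50,-60],"angular":[0,0,0]},{"fingers":0,"delta_pos":[-50,-84,-60],"angular":[0,0,0]},{"fingers":0,"delta_pos":[-70,-117,-60],"angular":[0,0,0]},{"fingers":0,"delta_pos":[-90,-151,-60],"angular":[0,0,0]},{"fingers":0,"delta_pos":[-110,-184,-60],"angular":[0,0,0]},{"fingers":0,"delta_pos":[-120,-201,-60],"angular":[0,0,0]}])

```text
clock: 10.8
tool_pos: [0.4832, 0.03, 0.147]
orientation: [-180.0, 0.0, -20.9]
force: [-0.4, 0.1, -0.3]
opening: 0.0004
gripper_force: 0.0
```

apply_moves(deltas=[{"fingers":0,"delta_pos":[-15,-25,0],"angular":[0,0,0]},{"fingers":0,"delta_pos":[-32,-54,0],"angular":[0,0,0]},{"fingers":0,"delta_pos":[-40,-67,0],"angular":[0,0,0]},{"fingers":0,"delta_pos":[-40,-67,10],"angular":[0,0,0]},{"fingers":0,"delta_pos":[-40,-67,30],"angular":[0,0,0]},{"fingers":0,"delta_pos":[-40,-67,45],"angular":[0,0,0]},{"fingers":0,"delta_pos":[-40,-67,53],"angular":[0,0,0]},{"fingers":0,"delta_pos":[-40,-67,56],"angular":[0,0,0]},{"fingers":0,"delta_pos":[-40,-67,56],"angular":[0,0,0]},{"fingers":0,"delta_pos":[-40,-67,56],"angular":[0,0,0]}])

```text
clock: 11.8
tool_pos: [0.471, 0.1046, 0.0913]
orientation: [-180.0, -0.0, -21.0]
force: [0.1, -0.2, 0.2]
opening: 0.0005
gripper_force: 0.0
```

```bash
python3 - <<'E'
from h import *
o=ctrl.get_obs(); print(o["clock"],o["tool_pos"],o["force"])
a=ctrl.snapshot("scene")[:,:,::-1]
cv2.imwrite("pics/s3.png",cv2.resize(a[110:350,80:400],None,fx=2,fy=2))
E
```

```text
11.8 [0.4709965  0.10457552 0.09126866] [ 0.1096878  -0.1877868   0.22345819]
```

View pics/s3.png

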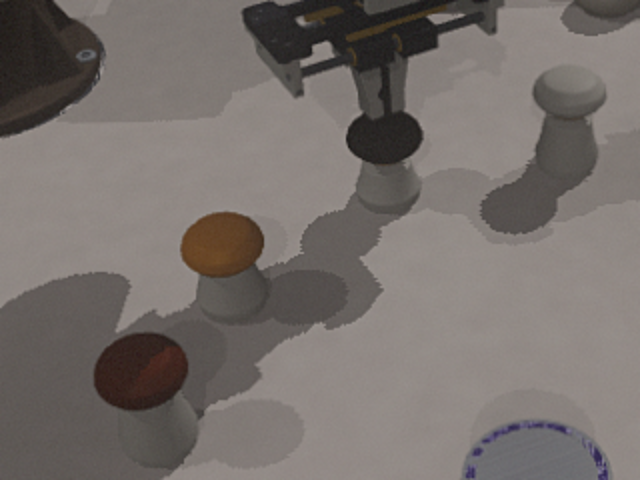

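The tips are over the middle of the black cap at crop (388,118). Amber and chestnut stand upright with their caps down.

apply_moves(deltas=[{"fingers":0,"delta_pos":[0,0,2],"angular":[0,0,0]},{"fingers":0,"delta_pos":[0,0,4],"angular":[0,0,0]},{"fingers":0,"delta_pos":[0,0,6],"angular":[0,0,0]},{"fingers":0,"delta_pos":[0,0,8],"angular":[0,0,0]},{"fingers":0,"delta_pos":[0,0,9],"angular":[0,0,0]},{"fingers":0,"delta_pos":[0,0,10],"angular":[0,0,0]},{"fingers":0,"delta_pos":[0,0,11],"angular":[0,0,0]},{"fingers":0,"delta_pos":[0,0,12],"angular":[0,0,0]},{"fingers":0,"delta_pos":[0,0,13],"angular":[0,0,0]},{"fingers":0,"delta_pos":[0,0,14],"angular":[0,0,0]}])

```text
clock: 12.85
tool_pos: [0.4705, 0.1046, 0.0767]
orientation: [180.0, 0.0, -21.0]
force: [-1.5, -0.4, 3.1]
opening: 0.0002
gripper_force: 1.5
```

apply_moves(deltas=[{"fingers":0,"delta_pos":[0,0,1],"angular":[0,0,0]},{"fingers":0,"delta_pos":[0,0,2],"angular":[0,0,0]},{"fingers":0,"delta_pos":[0,0,3],"angular":[0,0,0]},{"fingers":0,"delta_pos":[0,0,4],"angular":[0,0,0]},{"fingers":0,"delta_pos":[0,0,5],"angular":[0,0,0]},{"fingers":0,"delta_pos":[0,0,6],"angular":[0,0,0]},{"fingers":0,"delta_pos":[0,0,6],"angular":[0,0,0]}])

```text
clock: 13.55
tool_pos: [0.4706, 0.1045, 0.0707]
orientation: [180.0, 0.0, -21.0]
force: [-1.5, 0.4, 4.6]
opening: 0.0008
gripper_force: 1.9
```

apply_moves(deltas=[{"fingers":0,"delta_pos":[0,0,0.5],"angular":[0,0,0]},{"fingers":0,"delta_pos":[0,0,1],"angular":[0,0,0]},{"fingers":0,"delta_pos":[0,0,1.5],"angular":[0,0,0]},{"fingers":0,"delta_pos":[0,0,1.5],"angular":[0,0,0]}])

```text
clock: 13.95
tool_pos: [0.4706, 0.1046, 0.0695]
orientation: [-180.0, -0.0, -20.9]
force: [-3.3, -0.7, 7.2]
opening: 0.0006
gripper_force: 3.6
```

apply_moves(deltas=[{"fingers":0,"delta_pos":[0,0,0.5],"angular":[0,0,0]},{"fingers":0,"delta_pos":[0,0,0.5],"angular":[0,0,0]},{"fingers":0,"delta_pos":[0,0,0.5],"angular":[0,0,0]}])

```text
clock: 14.25
tool_pos: [0.4706, 0.1046, 0.0692]
orientation: [-180.0, -0.0, -20.9]
force: [-3.2, -0.5, 8.2]
opening: 0.0002
gripper_force: 4.2
```

apply_moves(deltas=[{"fingers":0,"delta_pos":[0,0,-8],"angular":[0,0,0]},{"fingers":0,"delta_pos":[0,0,-30],"angular":[0,0,0]},{"fingers":0,"delta_pos":[0,0,-60],"angular":[0,0,0]},{"fingers":0,"delta_pos":[0,0,-95],"angular":[0,0,0]},{"fingers":0,"delta_pos":[0,0,-130],"angular":[0,0,0]},{"fingers":0,"delta_pos":[0,0,-150],"angular":[0,0,0]},{"fingers":0,"delta_pos":[0,0,-160],"angular":[0,0,0]},{"fingers":0,"delta_pos":[0,0,-160],"angular":[0,0,0]},{"fingers":0,"delta_pos":[0,0,-160],"angular":[0,0,0]},{"fingers":0,"delta_pos":[0,0,-160],"angular":[0,0,0]}])

```text
clock: 15.25
tool_pos: [0.4699, 0.1043, 0.2273]
orientation: [179.9, 0.1, -21.0]
force: [0.1, -0.8, -0.2]
opening: 0.0006
gripper_force: 0.0
```

```bash
python3 - <<'E'
from h import *
a=ctrl.snapshot("scene")[:,:,::-1]
cv2.imwrite("pics/s4.png",cv2.resize(a[110:350,80:400],None,fx=2,fy=2))
E
```

```text
(no output)
```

View pics/s4.png

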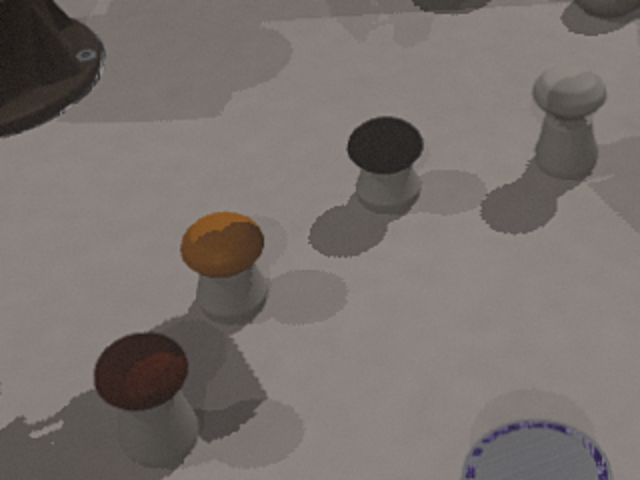

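All four mushrooms stand upright in place. The black cap is now lower, at crop (385,145), and the arm is clear.

```bash
python3 -c "
from plant import ctrl
print(ctrl.close_job())"
```

```text
the job is handed in; nothing more can be done
None
```

I pressed the amber, chestnut and black caps home in that order, each with under about 9 N of measured force. The plain mushroom was not touched and the tin and brush were left alone, and I handed the job in at about 15 s; no verdict came back.

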